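Uncover the doughnut and pick it up with the tongs

ROBOT

A 6-joint arm with a two-finger parallel gripper is mounted at the origin on a cart in front of the work surface, level with it; the furniture and walls round the work are solid. World frame = base frame: x ahead of the robot, y to its left, z up, the work surface at z = 0. Lengths are in m, angles in rad, forces in N, time in s.
With the tool pointing down it reaches from about 0.275 to 0.75 m from the base axis. Payload 10.2 kg.
Tool frame: the origin (TCP) lies midway between the tips of the shut fingers; the grasp point (between the pads) lies 19 mm behind it (env.hold_point_z is the distance from the TCP to the grasp point, in m); z points along the fingers, y is the line along which they close (so a half turn about z gives the same grasp; the last joint's range is limited). The gripper opens to 85 mm and grips with 20 to 120 N. Pads are 22 mm wide; open, the fingers measure 114 mm over their backs; the gripper's body (76 mm by 85 mm) begins 54 mm behind the grasp point. The pads swing forward as they close: fully open they stand 13 mm farther back than shut.
Start: joints at [-1.475, 0.313, 1.498, -0, 1.331, -0.223], TCP at [0.165, -0.499, 0.231] pointing down, gripper open.
Joint ranges: [-2.94, 2.94], [-0.97, 2.17], [0.19, 2.56], [-1.23, 4.37], [0.02, 3.11], [-2.88, 2.88]. Speed limits (rad/s): [2.39, 2.39, 3.01, 3.14, 3.14, 3.14].

INTERFACE

Orientations are given as a unit quaternion [x, y, z, w].
In Python, from bench import env, kinematics, monitor, eyes, job gives the robot as it stands. The module is installed in compiled form; this text tells all that it offers. Calls block until the motion is done:
- env.reach(position, orientation): joint-space move of the TCP to a pose.
- env.movel(position, velocity=0.15, frame=None, guard=None): straight line of the TCP; frame=None keeps the orientation; velocity is the mean speed in m/s. With guard (N) it stops when the force on the tool has changed by that much, and returns True; else False.
- env.set_joints(angles): joint-space move.
- env.release() and env.close_gripper(effort=None): open the fingers fully, or close them until they stop; effort is the grip in N (None keeps the last).
- env.hold(seconds).
- kinematics.ik(position, orientation): joint angles nearest the present ones, or None.
- monitor.sense(): the state.
- eyes.grab_frame(name): name is "side" or "top"; returns a dict with "frame" (420x560x3 uint8, red, green, blue), "mtx" (3x3 intrinsics, pixels), "view" (4x4, takes a point from world to camera coordinates). Camera axes: x right, y down, z forward; pixel columns grow to the right and rows downward; lengths in m; the calibration is good to about 2 mm. A picture is of the moment at which its call begins. There is no depth.
A pose or a line that the arm cannot do raises env.MotionError and nothing moves.
- job.hand_in(): hands the job in; it is judged then, once.
The state is a dict: "clock": time; "joints": joint angles; "qvel": joint speeds; "joint_efforts": joint torques, N m; "position": TCP position; "ee_rot": TCP orientation; "contact_force": force on the tool from outside, world axes, zero at the start; "ft_torque": the same for the moment, N m; "finger_gap": opening from 0.0 (shut) to 1.0 (fully open); "gripper_force": force on a finger pad.
Only numpy, scipy, OpenCV 4.12 (cv2) and the standard library are available. Lean on these libraries where they do the work, as an engineer would, in place of code of your own. Each camera call takes 0.05 s, during which the arm holds its last target. There are 200 camera calls.

TASK

Lift the metal dome cover off the doughnut on the round board and stand it upright on the bare table, clear of the board. Then take the tongs out of their caddy, close their jaws on the doughnut and lift it about 10 cm above the board; finish still gripping the tongs, with the doughnut held steady and roughly level in the air. Touch the doughnut only with the tongs and leave the other things on the table where they are.

Things in the scene. Friction and masses are not known exactly. Their poses are not given: they have to be found in the camera images.
- cover: dull metal dome cover, round, 124 mm wide and 74 mm high, open below, with a black knob on top (114 mm high in all), 0.2 kg. Origin: centre of its lower rim, z up. It starts over the doughnut, standing on the board.
- cover_knob (a point): centre of the cover's knob, 100 mm above the cover's lower rim; the knob is 26 mm across and spans 86 to 114 mm above the rim, on a 14 mm neck
- board: round light-wood board, 150 mm across, 12 mm thick, fixed to the table; origin: centre of its underside on the table. It is in the left or the right half of the work area, with the caddy in the other; the table between the two is bare.
- doughnut: glazed ring doughnut under the cover, 88 mm across, 51 mm high, widest about 22 mm up, 0.07 kg; solid as far as contact goes (no finger enters its hole). Origin: centre of its underside, z up; it stands near the board's middle.
- caddy: open steel box fixed to the table, 64 x 160 x 50 mm high (x, y, z), 4 mm walls and floor; the tongs stand in it jaws down. Origin: centre of its underside; its y axis is the long side.
- tongs: upright sprung steel tongs, 160 mm tall, 0.1 kg, jaws down, opening along their y. Origin: middle, at jaw-tip height. Head 28 mm wide (y), 147 to 160 mm up. From it two strips, 20 mm wide (x), run from 142 mm up (46 mm over the outsides) to 94 mm up (60 mm), then splay to the jaws: 45 mm wide (x), from 46 mm up to the tips, hollowed to a V, inner edges 115 mm apart, 142 mm outside (all free)
- tongs_grip (a point): point to grip: midway between the strips, 122 mm above the jaw tips, 38 mm below the tongs' top, strips 52 mm over the outsides when free. Grip from above, fingers outside both strips, closing along the tongs' y, the head between the fingers
- tongs_left (a joint): squeeze of the left arm about its hinge 152 mm up, rad: 0 free to 0.42; the right arm mirrors it. Springs open them (6 N or less on a strip). At tongs_grip: fingers 51 mm apart = about 0.07, inner edges of the jaws 98 mm apart, the tongs are held and can be carried; at about 44 mm = 0.14 the strips are parallel and the jaws meet the doughnut. A grip of 25 N lifts it safely
- kitchen_timer: bystander: round kitchen timer, 68 mm wide, 54 mm high; origin: centre of its underside
- nozzle_0: bystander: steel piping nozzle (cone), 27 mm wide, 45 mm high; origin: centre of its underside
- nozzle_1: bystander: steel piping nozzle (cone), 27 mm wide, 50 mm high; origin: centre of its underside
- marker: bystander: marker pen lying along its y axis near the robot's edge of the table, 135 mm long, 17 mm thick; origin: centre of its underside
- dough_scraper: bystander: bench scraper lying flat at the right, 96 x 152 x 25 mm; origin: centre of its underside

How it is judged:
By the outcome, as a careful person would: the job done as asked, in the order asked, and still so for the second after the job is handed in, while the arm keeps its last pose, push and grip.
It also fails if it takes over 66 s, if anything falls off the work surface, if the arm or the gripper's body presses on something with over 40 N, if the wrist force passes 120 N, or if a joint passes its speed limit or range.

## Working session

There is one attempt and no reset: what is moved stays moved. The work goes in short steps, each a Python script; the robot and the scene stay as the last script left them, time stands still between calls to the robot, and variables do not carry over. Pictures are saved under pics/ and viewed, at most 10 in all, crops included, and the job is handed in when it is done.

```bash
mkdir -p pics; cat > h.py <<'E'
from bench import env, kinematics, monitor, eyes, job
import cv2, numpy as np
def snap(n,f):
    d=eyes.grab_frame(n); cv2.imwrite('pics/'+f,cv2.cvtColor(d['frame'],cv2.COLOR_RGB2BGR)); return d
def ray(d,u,v,z):
    R,t=d['view'][:3,:3],d['view'][:3,3]; c=-R.T@t
    r=R.T@np.linalg.solve(d['mtx'],[u,v,1.]); return c+r*(z-c[2])/r[2]
def proj(d,p):
    q=d['mtx']@(d['view'][:3,:3]@np.array(p,float)+d['view'][:3,3]); return q[:2]/q[2]
E
python3 - <<'E'
from h import *
for n in('top','side'):
    d=snap(n,n+'0.png'); np.savez(n+'.npz',**{k:d[k] for k in('mtx','view')})
    print(n,d['mtx'].round(1).tolist(),d['view'].round(3).tolist())
s=monitor.sense(); print({k:np.round(v,3).tolist() for k,v in s.items()},env.hold_point_z)
E
```

```text
top [[498.8, 0.0, 283.1], [0.0, 498.8, 205.8], [0.0, 0.0, 1.0]] [[-0.023, -1.0, 0.014, -0.115], [-0.99, 0.021, -0.139, 0.551], [0.138, -0.017, -0.99, 1.221], [0.0, 0.0, 0.0, 1.0]]
side [[419.6, 0.0, 281.5], [0.0, 419.6, 216.6], [0.0, 0.0, 1.0]] [[0.841, -0.541, 0.009, -0.493], [-0.225, -0.364, -0.904, 0.167], [0.492, 0.758, -0.428, 0.869], [0.0, 0.0, 0.0, 1.0]]
{'clock': 0.1, 'joints': [-1.475, 0.313, 1.498, 0.0, 1.331, -0.223], 'qvel': [-0.001, -0.0, -0.003, -0.001, -0.0, -0.001], 'joint_efforts': [0.004, -41.289, -26.014, -0.0, 0.003, -0.0], 'position': [0.165, -0.498, 0.231], 'ee_rot': [0.987, 0.159, 0.0, -0.001], 'contact_force': [0.098, 0.928, 0.086], 'ft_torque': [-0.0, -0.016, -0.012], 'gripper_force': 0.0, 'finger_gap': 1.001} 0.0187
```

View pics/top0.png

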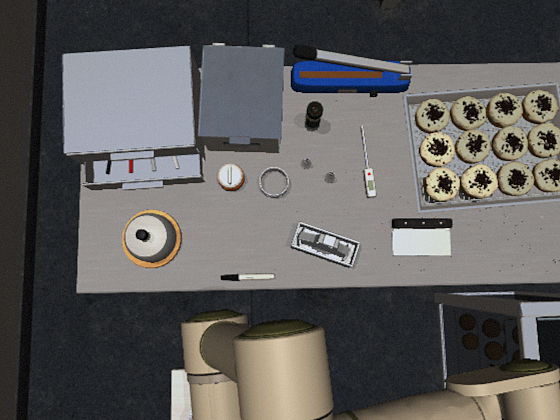

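View pics/side0.png

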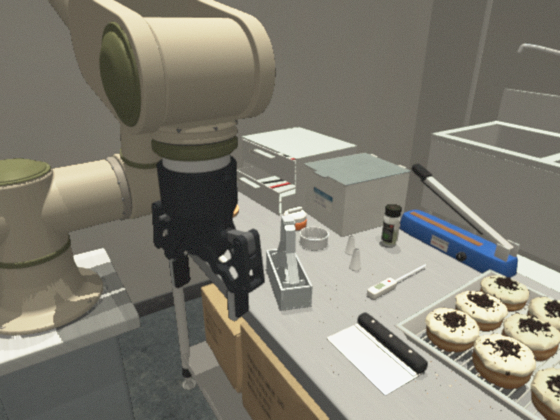

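The top view shows the dome on the board at about (152,239), with its knob at (142,236). The caddy with the tongs is at about (326,244), rotated roughly 17° in the image. The marker is at (248,277), the nozzles at (307,163) and (330,177), and the timer at (230,177). Next I'll enlarge the two areas that matter.

```bash
python3 - <<'E'
import cv2,numpy as np
i=cv2.imread('pics/top0.png')
a=cv2.resize(i[200:280,110:195],None,fx=4.6,fy=4.6,interpolation=cv2.INTER_CUBIC)
b=cv2.resize(i[212:277,282:370],None,fx=4.6,fy=4.6,interpolation=cv2.INTER_CUBIC)
o=np.zeros((600,800,3),np.uint8); o[:a.shape[0],:a.shape[1]]=a; o[:b.shape[0],395:395+b.shape[1]]=b
for k,im in ((0,a),(395,b)):
    for x in range(0,im.shape[1],46): cv2.line(o,(k+x,im.shape[0]),(k+x,im.shape[0]+8),(0,255,255),1)
cv2.imwrite('pics/crop1.png',o)
E
```

```text
(no output)
```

View pics/crop1.png

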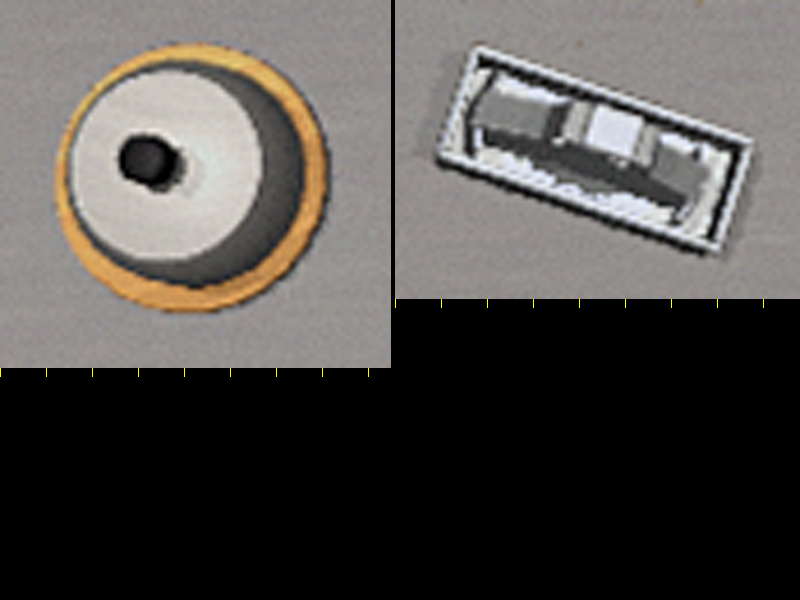

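The crop gives the board's edge as x 55–328, y 42–312 and the knob blob at about (148,161). The caddy rim corners are (475,46), (752,143), (715,253) and (437,158), and the tongs' head is at about (613,130). I'll convert these to positions.

```bash
python3 - <<'E'
from h import *
d=dict(np.load('top.npz'))
f=lambda x,y,ox,oy,z: ray(d,ox+x/4.6-.4,oy+y/4.6-.4,z)
print('board',f(191.5,177,110,200,.012).round(4), 'L/R',f(55,177,110,200,.012).round(4),f(328,177,110,200,.012).round(4))
print('knob',f(148,161,110,200,.112).round(4))
c=np.array([f(x,y,282,212,.05) for x,y in((80,46),(357,143),(320,253),(42,158))]); print(c.round(4),c.mean(0).round(4))
e=c[1]-c[0]+c[2]-c[3]; print('long',np.linalg.norm(e)/2,'yaw of long axis',np.degrees(np.arctan2(e[1],e[0])), np.linalg.norm(c[0]-c[3]))
print('head',f(218,130,282,212,.16).round(4))
for n,u,v,z in(('timer',230,177,.054),('noz0',307,163,.04),('noz1',330,177,.04),('markerL',222,277,.01),('markerR',273,277,.01),('ring',274,182,.02),('drawer',185,187,.05)): print(n,ray(d,u,v,z).round(3))
E
```

```text
board [0.4757 0.2104 0.012 ] L/R [0.4774 0.2857 0.012 ] [0.474 0.135 0.012]
knob [0.4764 0.208  0.112 ]
[[ 0.5057 -0.1657  0.05  ]
 [ 0.4498 -0.314   0.05  ]
 [ 0.3913 -0.2914  0.05  ]
 [ 0.4455 -0.1436  0.05  ]] [ 0.4481 -0.2287  0.05  ]
long 0.15797868776896307 yaw of long axis -110.40251166621329 0.06413984666991573
head [ 0.4509 -0.2271  0.16  ]
timer [0.622 0.005 0.054]
noz0 [ 0.657 -0.191  0.04 ]
noz1 [ 0.619 -0.248  0.04 ]
markerL [0.373 0.031 0.01 ]
markerR [ 0.37  -0.098  0.01 ]
ring [ 0.613 -0.105  0.02 ]
drawer [0.599 0.118 0.05 ]
```

Everything checks out: the board measures 150 mm across, the caddy 158 x 64 mm, and the head sits over the caddy centre. Now I'll lift the cover.

View pics/side1.png

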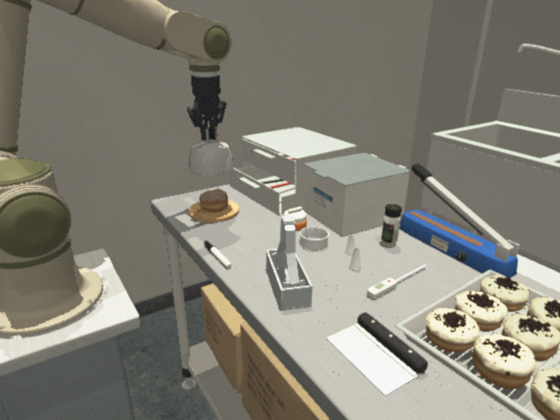

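The side view shows the cover held at about (208,155), with the doughnut bare on the board at about (214,198). I'll put the cover on the bare table between the board and the caddy.

```bash
python3 - <<'E'
from h import *
c=[.485,.0]
env.movel(c+[.2],.25); env.movel(c+[.095],.15); env.movel(c+[.0775],.04,guard=5); st('down')
env.release(); env.hold(.1); env.movel(c+[.13],.15); env.movel(c+[.22],.3); st('up')
env.reach([.45,-.225,.24],q(159.6)); st('caddy')
snap('top','top2.png')
i=cv2.imread('pics/top2.png'); cv2.imwrite('pics/top2c.png',cv2.resize(i[150:300,110:370],None,fx=3,fy=3,interpolation=cv2.INTER_CUBIC))
E
```

```text
down t 8.1 p [0.4852 0.     0.0789] F [-0.9 -0.3  5.1] gap 0.294 gf 30.8
up t 9.76 p [0.4848 0.     0.2194] F [ 0.3 -0.1 -0.4] gap 0.999 gf 0.0
caddy t 10.91 p [ 0.45   -0.2244  0.2392] F [-1.  -0.2 -0.2] gap 1.001 gf 0.0
```

View pics/top2c.png

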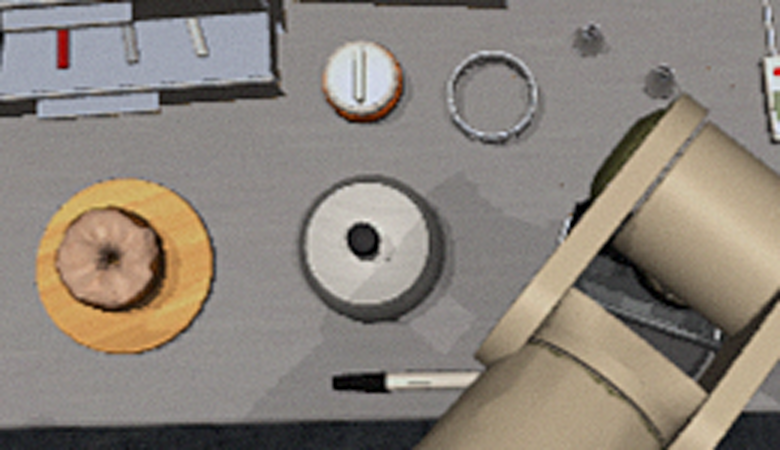

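The cover stands upright on the bare table, clear of the board. The doughnut shows at about (108,257) in the crop, left of the board's middle. I'll refine its position by segmenting both cameras, and grip the tongs with the lightest effort to see how far they close.

```bash
python3 - <<'E'
from h import *
t=dict(np.load('top.npz')); s=dict(np.load('side.npz'))
out=np.zeros((400,800,3),np.uint8)
for k,(f,d,z) in enumerate((('top2.png',t,.036),('side1.png',s,.036))):
    i=cv2.imread('pics/'+f); u,v=proj(d,[.476,.21,.03]).astype(int)
    c=i[v-32:v+32,u-32:u+32]; hsv=cv2.cvtColor(c,cv2.COLOR_BGR2HSV)
    bo=((hsv[...,1]>110)&(hsv[...,2]>120)).astype(np.uint8)
    m=((hsv[...,1]>45)&(bo==0)).astype(np.uint8)
    m=cv2.morphologyEx(m,cv2.MORPH_OPEN,np.ones((3,3)))
    n,l,S,C=cv2.connectedComponentsWithStats(m); j=1+S[1:,4].argmax()
    x,y,w,h=S[j,:4]; print(f,'bbox',x+u-32,y+v-32,w,h)
    ctr=(x+u-32+(w-1)/2,y+v-32+(h-1)/2); print('centre',ctr,ray(d,*ctr,z).round(4))
    for q_ in ([.476,.22,.034],): print('proj w', proj(d,[q_[0],q_[1]+.044,.034])-proj(d,[q_[0],q_[1]-.044,.034]))
    b=cv2.resize(c,(400,400),interpolation=cv2.INTER_NEAREST); mm=cv2.resize((l==j).astype(np.uint8),(400,400),interpolation=cv2.INTER_NEAREST)
    cs,_=cv2.findContours(mm,0,2); cv2.drawContours(b,cs,-1,(0,255,0),1); out[:,400*k:400*k+400]=b
cv2.imwrite('pics/seg.png',out)
E
```

```text
top2.png bbox 129 220 36 34
centre (np.float64(146.5), np.float64(236.5)) [0.478  0.2164 0.036 ]
proj w [-35.2764363   0.7781066]
side1.png bbox 197 190 31 24
centre (np.float64(212.0), np.float64(201.5)) [0.4706 0.2007 0.036 ]
proj w [-12.16424405  -9.82419662]
```

```bash
python3 - <<'E'
from h import *
g=[.4497,-.228]
env.movel(g+[.16],.2); env.movel(g+[.102],.1,guard=10); st('down')
try: env.close_gripper(3)
except Exception as e: print(type(e),e)
st('closed3')
snap('side','side3.png')
E
```

```text
down t 12.24 p [ 0.4501 -0.2283  0.1027] F [0.5 0.1 0.8] gap 0.996 gf 0.0
closed3 t 12.79 p [ 0.4508 -0.2289  0.1042] F [-1.2  0.4 14.5] gap 0.613 gf 18.8
```

View pics/seg.png

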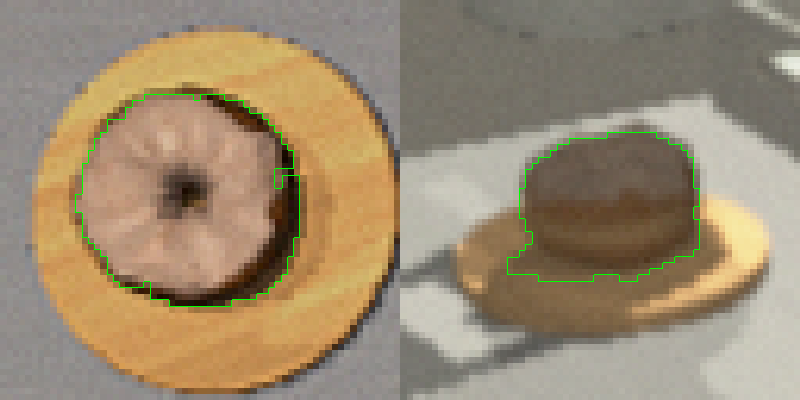

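The close stopped at gap 0.613, about 52 mm, with the tongs lightly held. That is the carrying squeeze named in the task. The segmentation puts the doughnut at about (146.5,236.5) px, some 6 mm toward +y from the board's centre. I'll lift a little and see whether the gap holds.

```bash
python3 - <<'E'
from h import *
g=[.4497,-.228]
env.hold(.2); st('hold')
for z in (.112,.125):
    env.movel(g+[z],.06); st('lift',z)
env.hold(.3); st()
snap('side','side4.png')
i=cv2.imread('pics/side4.png'); cv2.imwrite('pics/side4c.png',cv2.resize(i[120:330,190:400],None,fx=2.8,fy=2.8,interpolation=cv2.INTER_CUBIC))
E
```

```text
hold t 13.04 p [ 0.4507 -0.2289  0.1042] F [-2.4  0.1 15. ] gap 0.613 gf 18.8
lift 0.112 t 13.36 p [ 0.4497 -0.228   0.112 ] F [-0.7  0.3  0.5] gap 0.4 gf 22.2
lift 0.125 t 13.72 p [ 0.4498 -0.2281  0.1252] F [-0.4  0.1 -0.7] gap 0.403 gf 22.4
t 14.03 p [ 0.4496 -0.228   0.1248] F [ 0.3  0.3 -0.5] gap 0.396 gf 22.4
```

View pics/side4c.png

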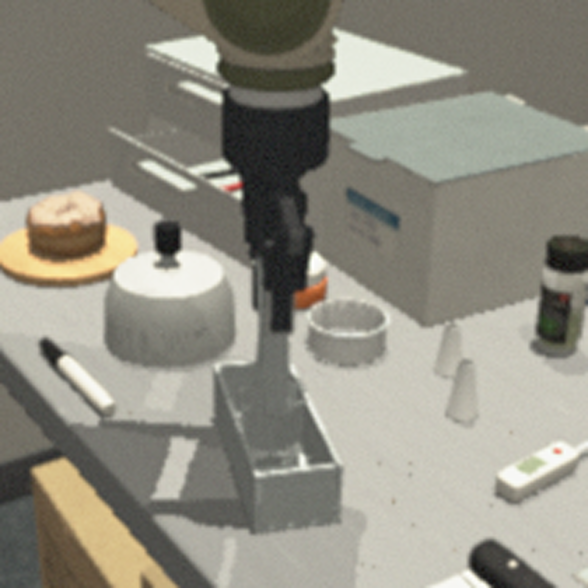

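With 20 N, the minimum effort, the squeeze runs past the carrying width once the tongs leave the floor. The picture shows them upright at about (270,330) with the jaws drawn together, so they won't straddle the doughnut this way. I'll put them back and grip the head across its x width instead. That leaves the jaws free (115 mm), so I can stand the tongs over the doughnut on the board and then regrip across the strips.

```bash
python3 - <<'E'
from h import *
g=[.4497,-.228]
print(env.movel(g+[.102],.05,guard=6)); st('back')
env.release(); st('open')
env.movel(g+[.2],.25)
h=[.4505,-.2275]
env.reach(h+[.2],q(69.6)); st('turned')
env.movel(h+[.139],.1,guard=10); st('down')
env.close_gripper(30); st('closed')
env.movel(h+[.165],.06); st('lift')
snap('side','side5.png')
i=cv2.imread('pics/side5.png'); cv2.imwrite('pics/side5c.png',cv2.resize(i[120:330,190:400],None,fx=2.8,fy=2.8,interpolation=cv2.INTER_CUBIC))
E
```

```text
True
back t 14.43 p [ 0.4498 -0.2281  0.11  ] F [ 0.5 -0.  -0.1] gap 0.395 gf 19.8
open t 14.99 p [ 0.4499 -0.2281  0.111 ] F [-0.6 -0.4  0.5] gap 1.0 gf 0.0
turned t 16.9 p [ 0.4504 -0.2274  0.1996] F [0.2 0.8 0.2] gap 1.002 gf 0.0
down t 17.66 p [ 0.4508 -0.2277  0.1395] F [-0.  -0.4  0.5] gap 1.002 gf 0.0
closed t 18.24 p [ 0.4506 -0.2276  0.1392] F [-0.1  0.5  1.6] gap 0.269 gf 32.4
lift t 18.82 p [ 0.4505 -0.2275  0.165 ] F [ 0.5 -0.4 -1.8] gap 0.27 gf 32.1
```

View pics/side5c.png

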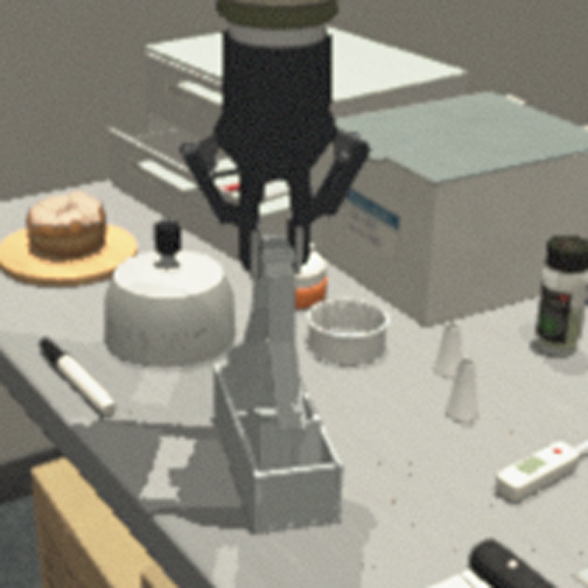

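The tongs hang upright from the head, at about (275,330) in the crop, with their jaws free. I'll carry them over the doughnut and stand them on the board.

```bash
python3 - <<'E'
from h import *
env.movel([.4505,-.2275,.31],.2)
d=[.4775,.2155]
env.reach(d+[.31],q(160)); st('over')
env.movel(d+[.222],.2); print(env.movel(d+[.144],.06,guard=4)); s=st('down')
a=snap('side','s6.png'); b=snap('top','t6.png')
A=cv2.imread('pics/s6.png')[90:240,140:290]; B=cv2.imread('pics/t6.png')[165:315,75:225]
cv2.imwrite('pics/both6.png',cv2.resize(np.hstack([A,B]),(800,400),interpolation=cv2.INTER_CUBIC))
E
```

```text
over t 21.38 p [0.4778 0.2147 0.3099] F [ 0.1 -0.2 -0.8] gap 0.273 gf 32.1
True
down t 23.13 p [0.4774 0.2156 0.1471] F [-1.4 -0.9  5.8] gap 0.27 gf 32.8
```

View pics/both6.png

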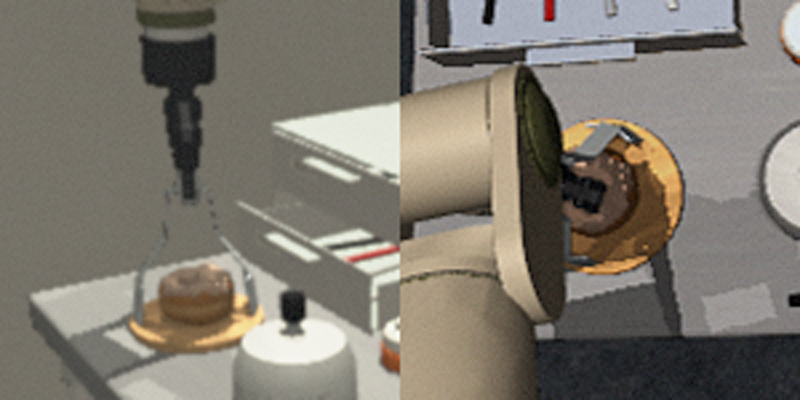

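The tongs stand on the board at tip height 12 mm, as predicted, with the doughnut between the open jaws (side crop about (195,290)). I'll regrip across the strips and squeeze.

```bash
python3 - <<'E'
from h import *
d=[.4775,.2155]
env.release(); env.movel(d+[.21],.15); st('free')
env.reach(d+[.21],q(70)); env.movel(d+[.112],.1,guard=8); st('down')
env.close_gripper(30); st('closed')
for z in (.114,.116,.118):
    env.movel(d+[z],.02); s=st('lift',z)
    if s['finger_gap']<.56: break
env.close_gripper(30); env.hold(.2); st('grip')
E
```

```text
free t 24.43 p [0.4771 0.2154 0.2092] F [-0.1  0.3 -0.6] gap 0.999 gf 0.0
down t 26.97 p [0.4778 0.2156 0.1126] F [0.4 0.1 0.2] gap 1.003 gf 0.0
closed t 27.59 p [0.4799 0.2159 0.1157] F [-0.3 -1.  23.9] gap 0.57 gf 27.5
lift 0.114 t 27.84 p [0.4797 0.2161 0.1178] F [-1.1 -0.6 26.8] gap 0.516 gf 27.9
grip t 28.26 p [0.4797 0.2161 0.1178] F [-1.8 -0.9 25.6] gap 0.519 gf 27.9
```

```bash
python3 - <<'E'
from h import *
d=[.479,.216]
env.movel(d+[.122],.03); st('a')
env.movel(d+[.15],.05); st('b')
env.movel(d+[.216],.08); env.hold(.5); st('c')
a=snap('side','s7.png'); b=snap('top','t7.png')
A=cv2.imread('pics/s7.png')[60:260,120:320]; B=cv2.imread('pics/t7.png')[135:335,75:275]
cv2.imwrite('pics/both7.png',cv2.resize(np.hstack([A,B]),(800,400),interpolation=cv2.INTER_CUBIC))
E
```

```text
a t 28.68 p [0.4788 0.2159 0.1216] F [-0.3 -0.2 -1.3] gap 0.498 gf 30.6
b t 29.39 p [0.4789 0.216  0.1499] F [ 0.1 -0.1 -2.6] gap 0.496 gf 30.6
c t 30.87 p [0.479 0.216 0.216] F [ 0.9  1.  -1.6] gap 0.497 gf 30.6
```

View pics/both7.png

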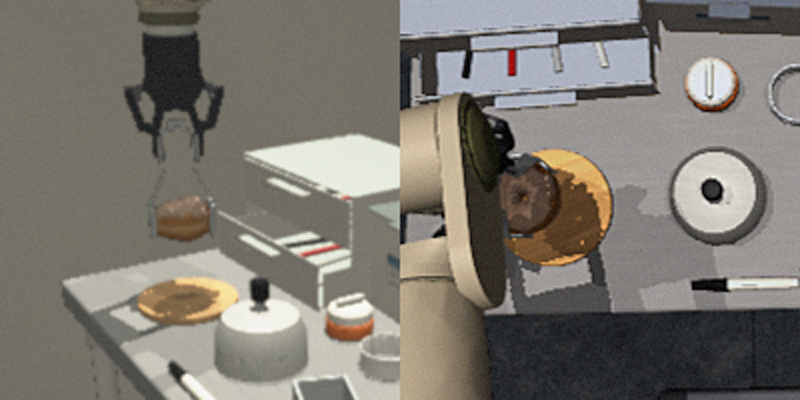

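The doughnut hangs between the jaws, looking level, at about (183,217) in the crop. The cover stands beside the board. I'll check the height and steadiness, then hand in.

```bash
python3 - <<'E'
from h import *
d=dict(np.load('side.npz')); v0=proj(d,[.478,.216,.0375])[1]
print('px rise per lift',{l:round(float(v0-proj(d,[.478,.216,.0375+l])[1]),1) for l in(.08,.09,.1,.11)},'seen',201-168.5)
env.hold(.5); a=eyes.grab_frame('side')['frame'].astype(int); b=cv2.cvtColor(cv2.imread('pics/s7.png'),cv2.COLOR_BGR2RGB).astype(int)
print('diff',np.abs(a-b)[140:190,190:235].mean(),np.abs(a-b)[300:400,300:500].mean()); st()
E
```

```text
px rise per lift {0.08: 25.4, 0.09: 28.7, 0.1: 32.0, 0.11: 35.3} seen 32.5
diff 2.278962962962963 1.69535
t 31.52 p [0.479 0.216 0.216] F [-0.5 -0.1 -2.3] gap 0.494 gf 30.6
```

```bash
python3 -c "
from h import *
print(job.hand_in())"
```

```text
the job is handed in; nothing more can be done
None
```

I handed the job in at about 32 s: the cover stands upright on the bare table, clear of the board, and the tongs hold the doughnut level and steady about 10 cm above the board (no verdict was returned).

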